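# Put the black ink cartridge away in the crowded caddy

### The arm

A 6-joint arm with a two-finger parallel gripper is mounted at the origin on the work surface. World frame = base frame: x ahead of the robot, y to its left, z up, the work surface at z = 0. Lengths are in m, angles in rad, forces in N, time in s.
With the tool pointing down it reaches from about 0.4 to 0.825 m from the base axis. Payload 7 kg.
Tool frame: the origin (TCP) lies midway between the tips of the shut fingers; the grasp point (between the pads) lies 19 mm behind it; z points along the fingers, y is the line along which they close (so a half turn about z gives the same grasp; the last joint's range is limited). The gripper opens to 88 mm and grips with 3 to 60 N. Pads are 19 mm wide; open, the fingers measure 130 mm over their backs; the gripper's body (78 mm by 193 mm) begins 47 mm behind the grasp point.
Start: joints at [1.634, 0.359, 0.012, 0, -1.224, -0.288], TCP at [0.15, 0.658, 0.227] pointing down, gripper open.
Joint ranges: [-3.07, 3.07], [-1.43, 2.12], [-1.02, 1.25], [-3.03, 1.67], [-3.05, -0], [-3.03, 3.03]. Speed limits (rad/s): [2.39, 2.39, 3.01, 3.14, 3.14, 3.14].

### API

Orientations are given as [roll, pitch, yaw] about the fixed x, y, z axes, in that order (R = Rz(yaw) Ry(pitch) Rx(roll)).
In Python, from station import get_state, grab_frame, calibration, job_done, boxes_of, regions_of, spot_point gives the robot as it stands. The module is installed in compiled form; this text tells all that it offers.
- The arm moves only by the tool arm_command, never from a script. Its argument "commands" is a list of rows, each an object of numbers: "tx", "ty", "tz": the shift along the tool's x, y, z each as a share of 25 cm, from -1 to 1; "twist": the turn about the tool's z as a share of 180 degrees, from -1 to 1. A call has exactly 8 rows; each row is the pose to reach, as a shift and turn from the pose commanded when the call began, along the tool's axes at that moment, turning the shorter way round; what a row does not reach only later rows make up. A row lasts 1/12 s, in which the tool goes at most 41.7 mm and 7.16 degrees, less where a joint would pass 70% of its speed; a pose out of reach is approached as far as the arm can. A call with a number of a shift or a turn outside -1 to 1 is refused whole. A call with a gripper value outside its range is refused whole. "claw" is the opening, from 0 (shut) to 1 (fully open), set as the call begins (left out, the last holds). The fingers move at their own pace and stop on an object; "grip_force" is the grip in N (left out, the last holds). Time passes only in rows, so rows that repeat a pose let the fingers close, or fill a call up. It gives the time, the measured TCP pose, the force, the opening and the grip force at its end, in the units of the state.
- get_state(): the state, without advancing time (a new reading comes with each control period).
- grab_frame(name): name is "side" or "top" or "wrist"; returns the picture (384x512x3 uint8, red, green, blue); there is no depth.
- calibration(name): a dict with "camera_matrix" (3x3 intrinsics, pixels), "extrinsics" (4x4, takes a point from camera to world coordinates). Camera axes: x right, y down, z forward; pixel columns grow to the right and rows downward; lengths in m; the calibration is good to about 2 mm. The wrist camera is an equidistant fisheye: a pixel r from the principal point sees the ray r / f radians off the axis. A picture is of the moment at which its call begins: read the wrist's pose just before it. calibration takes no time and is no camera call; for the wrist camera it gives the pose at the moment of the call.
- job_done(): hands the job in; it is judged then, once.
Trained networks look in the newest picture that a camera, given by its name, has taken for a name from the list of things; names that differ only in an ending like _2 or _b are one class to them, and where a whole thing is asked for, a point or a joint stands for the part that bears it (a point fixed in the world has none). Each returns a list of dicts, best first, with "score" (0 to 1); they miss things now and then, are a little off and sometimes report something else, mostly with a low value. They report only what shows in the picture. A call takes as long as a camera call. They do not tell look-alikes from the thing itself.
- boxes_of(query, camera): "rect" ([left, top, right, bottom] in pixels, round what is visible of it).
- regions_of(query, camera): "region" (384x512 bool, what is visible of it) and "rect" ([left, top, right, bottom] in pixels, round what is visible of it).
- spot_point(query, camera): "uv" ([column, row] in pixels: a listed point, or the origin of a listed thing).
The state is a dict: "t": time; "q": joint angles; "qd": joint speeds; "joint_efforts": joint torques, N m; "eef_pos": TCP position; "ee_rot": TCP orientation; "force": force on the tool from outside, world axes, zero at the start; "moment": the same for the moment, N m; "width": finger opening in m; "gripper_force": force on a finger pad.
Only numpy, scipy, OpenCV 4.12 (cv2) and the standard library are available. Lean on these libraries where they do the work, as an engineer would, in place of code of your own. Each camera call takes 0.05 s, during which the arm holds its last target. There are 200 camera calls.

### The job

Put the black ink cartridge away in the desk caddy, in the compartment where the cyan and yellow cartridges stand: upright like them and all the way down on the compartment's floor. There is no gap wide enough, so gently ease those two aside with it as it goes in, without pressing hard on them or lifting them out, and leave them standing in their compartment (leaning a little is fine).

Things in the scene. Friction and masses are not known exactly. Their poses are not given: they have to be found in the camera images.
- black_mid (a point): Black ink cartridge: rigid block 50 (own x) x 30 (own y) x 115 mm tall (own z, up), its thickness narrowing to 16 mm over the last 20 mm at foot and top; 0.12 kg. Loose on the desk near a magenta and a green one of the same shape. The point is its centre, 57.5 mm above its foot. Grip it across its 50 mm length (along own x); a half turn makes no difference.
- caddy: Fixed grey caddy, walls 4 mm, rim 60 mm above the desk. Origin: on the desk under the centre of the cartridge compartment, 74 (own x) x 108 mm (own y) inside, floor 5 mm above the desk. Cartridges stand in a row along own y, axes parallel to the caddy's. A pen compartment lies on the +y side (y 58 to 108 mm); pens reach 140 mm above the desk.
- cyan_mid (a point): Cyan cartridge like the black one, loose in the caddy; the point is its centre. Cyan and yellow may stand either way round; the gap between them is 24 to 28 mm, those to the end walls narrower. With the black one in, 18 mm are to spare along the row: both slide or tip aside a few mm as the black one's tapered foot is pushed down between them.
- yellow_mid (a point): Yellow cartridge like the black one, loose in the same compartment; the point is its centre, 57.5 mm above its foot.
Things that resemble listed ones, but are neither listed nor needed, are in the scene too. Several things have the shape of the caddy; the one meant has the colours described above.

How it is judged:
By the outcome, as a careful person would: the job done as asked, in the order asked, and still so for the second after the job is handed in, with the robot touching nothing.
It also fails if it takes over 40 s, if anything falls off the work surface, if the arm or the gripper's body presses on something with over 40 N, if the wrist force passes 120 N, or if a joint passes its speed limit or range.

## Working session

There is one attempt and no reset: what is moved stays moved. The work goes in short steps, Python scripts to look and compute and a tool call to move; the robot and the scene stay as the last step left them, time stands still between calls to the robot, and variables do not carry over. Pictures are saved under pics/ and viewed, at most 10 in all, crops included, and the job is handed in when it is done.

Besides the shell and the picture viewer there is one more tool, called after ">>>" by a JSON object that holds its "api" and its "payload". arm_command: Moves the arm, as the interface text tells. Shift numbers are shares of 25 cm and turn numbers shares of 180 degrees, none past 1 either way. Its arguments: {"type":"object","properties":{"commands":{"type":"array"},"claw":{"type":"number"},"grip_force":{"type":"number"}},"required":["commands"]}

```bash
mkdir -p pics
cat > h.py <<'E'
import numpy as np,cv2
from station import *
def save(n,f): cv2.imwrite(f'pics/{f}.png',cv2.cvtColor(n,cv2.COLOR_RGB2BGR))
def ray(cam,uv):
    c=calibration(cam);K=np.array(c['camera_matrix']);T=np.array(c['extrinsics'])
    p=(np.array(uv,float)-K[:2,2])/[K[0,0],K[1,1]]
    if cam=='wrist':
        r=np.hypot(*p);d=np.r_[p/r*np.sin(r),np.cos(r)] if r>1e-9 else np.array([0,0,1.])
    else: d=np.r_[p,1]
    d=T[:3,:3]@d;return T[:3,3],d/np.linalg.norm(d)
def atz(cam,uv,z):
    o,d=ray(cam,uv);return o+d*(z-o[2])/d[2]
def tri(cams,uvs):
    A=0;b=0
    for c,u in zip(cams,uvs):
        o,d=ray(c,u);P=np.eye(3)-np.outer(d,d);A=A+P;b=b+P@o
    return np.linalg.solve(A,b)
def proj(cam,X):
    c=calibration(cam);K=np.array(c['camera_matrix']);T=np.array(c['extrinsics'])
    p=T[:3,:3].T@(np.array(X,float)-T[:3,3])
    if cam=='wrist':
        r=np.arctan2(np.hypot(p[0],p[1]),p[2]);q=p[:2]/max(np.hypot(p[0],p[1]),1e-12)*r
    else:q=p[:2]/p[2]
    return q*[K[0,0],K[1,1]]+K[:2,2]
E
python3 - <<'E'
from h import *
a=[]
for c in ['side','top','wrist']:
    im=grab_frame(c);np.save(f'{c}.npy',im);a.append(im)
    cc=calibration(c);print(c,np.round(cc['camera_matrix'],1).tolist(),np.round(cc['extrinsics'],3).tolist())
    for q in ['black_mid','caddy','cyan_mid','yellow_mid']:
        print(q,[(np.round(r['uv'],1).tolist(),round(r['score'],2)) for r in spot_point(q,c)][:5])
a.append(np.zeros_like(a[0]))
m=np.vstack([np.hstack(a[:2]),np.hstack(a[2:])])
save(cv2.resize(m,(800,600),interpolation=cv2.INTER_AREA),'all')
print(get_state())
E
```

```text
side [[469.6, 0.0, 258.9], [0.0, 469.6, 189.2], [0.0, 0.0, 1.0]] [[1.0, 0.01, 0.006, 0.467], [0.004, -0.769, 0.639, -0.644], [0.011, -0.639, -0.769, 0.789], [0.0, 0.0, 0.0, 1.0]]
black_mid [([362.7, 270.9], 0.61)]
caddy [([218.3, 212.6], 0.77), ([174.6, 300.9], 0.69), ([296.2, 138.7], 0.61)]
cyan_mid [([293.0, 111.1], 0.56), ([296.7, 123.2], 0.32)]
yellow_mid [([302.3, 125.1], 0.75)]
top [[431.0, 0.0, 254.0], [0.0, 431.0, 192.8], [0.0, 0.0, 1.0]] [[0.02, -0.989, 0.146, 0.358], [-1.0, -0.021, -0.002, -0.013], [0.005, -0.146, -0.989, 1.008], [0.0, 0.0, 0.0, 1.0]]
black_mid [([346.9, 126.4], 0.81)]
caddy [([170.7, 170.0], 0.89), ([358.4, 274.5], 0.76), ([263.5, 239.5], 0.6)]
cyan_mid [([158.9, 166.5], 0.65)]
yellow_mid [([180.7, 161.4], 0.6), ([347.3, 128.0], 0.54)]
wrist [[297.3, 0.0, 254.2], [0.0, 297.3, 191.9], [0.0, 0.0, 1.0]] [[-0.222, -0.944, -0.242, 0.216], [-0.975, 0.215, 0.055, 0.643], [-0.0, 0.248, -0.969, 0.384], [0.0, 0.0, 0.0, 1.0]]
black_mid []
caddy []
cyan_mid []
yellow_mid []
{'t': 0.75, 'q': array([ 1.63405532e+00,  3.58575581e-01,  1.18967954e-02, -1.27640889e-05,
       -1.22410049e+00, -2.88100530e-01]), 'qd': array([-0.00128108,  0.00155838, -0.00028081, -0.00099412, -0.00148207,
        0.00097704]), 'joint_efforts': array([-5.37810793e-04, -5.82225502e+01,  2.93258196e+01,  7.00183466e+00,
        1.24626703e-02, -9.83463764e-06]), 'eef_pos': array([0.15050106, 0.65798061, 0.22657335]), 'ee_rot': array([-3.14157971e+00,  1.63555627e-05, -2.24845874e-01]), 'force': array([ 0.74128249, -0.05432141,  0.77132412]), 'moment': array([ 0.00220685,  0.01316612, -0.01577316]), 'gripper_force': 0.0, 'width': 0.08728683557349584}
```

View pics/all.png

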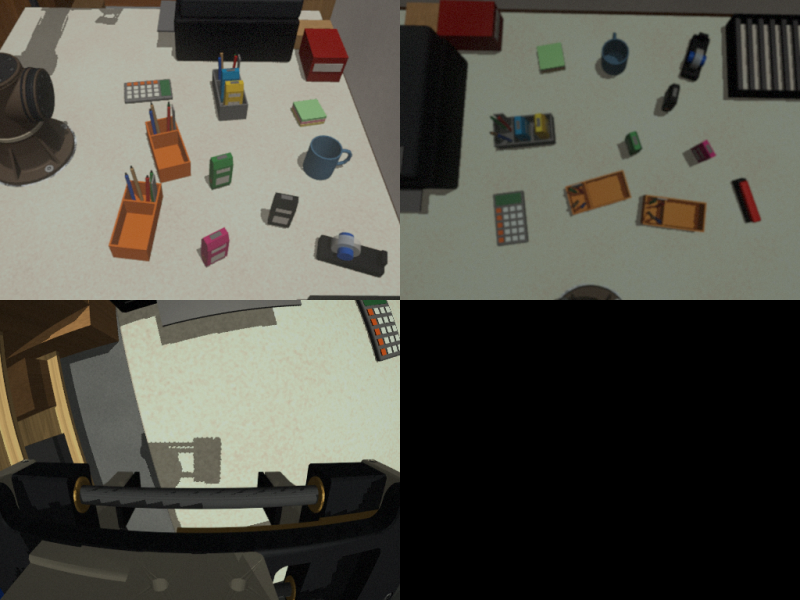

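The grey caddy is at side (294,119) and top (160,166). It could be confused with the orange caddies at side (174,301) and (218,213). The black cartridge is at side (362,270) and top (347,125). It could be confused with the green one at side (282,219), the magenta one at side (275,316), and the black tape dispenser at side (450,325). By colour I choose the grey caddy and the black cartridge. Next I fit their models to the masks and check them in a crop.

```bash
cat >> h.py <<'E'
from scipy.optimize import minimize
from scipy.ndimage import distance_transform_edt as edt
def cart(x,y,yaw,z0=0):
    P=[]
    for z,t in [(0,8),(20,15),(95,15),(115,8)]:
        P+=[(sx*25,sy*t,z) for sx in(-1,1) for sy in(-1,1)]
    P=np.array(P)/1e3;c,s=np.cos(yaw),np.sin(yaw)
    return P@np.array([[c,s,0],[-s,c,0],[0,0,1]])+[x,y,z0]
def box(x,y,yaw,lo,hi):
    P=np.array([(a,b,c) for a in(lo[0],hi[0]) for b in(lo[1],hi[1]) for c in(lo[2],hi[2])])
    c,s=np.cos(yaw),np.sin(yaw)
    return P@np.array([[c,s,0],[-s,c,0],[0,0,1]])+[x,y,0]
def hull(cam,P): return cv2.convexHull(np.array([proj(cam,p) for p in P],np.float32))[:,0]
def sil(cam,P,k=4):
    m=np.zeros((384*k,512*k),np.uint8);cv2.fillPoly(m,[np.round(hull(cam,P)*k+k/2-.5).astype(np.int32)],1)
    return cv2.resize(m.astype(np.float32),(512,384),interpolation=cv2.INTER_AREA)
def fit(model,masks,x0,yaws):
    best=None
    def cost(v): return sum(np.abs(sil(c,model(*v))-m).sum()/m.sum() for c,m in masks.items())
    for w in yaws:
        r=minimize(cost,[*x0,w],method='Nelder-Mead',options=dict(initial_simplex=[[*x0,w],[x0[0]+.015,x0[1],w],[x0[0],x0[1]+.015,w],[*x0,w+.2]],maxiter=120))
        if best is None or r.fun<best.fun:best=r
    return best
E
python3 - <<'E'
from h import *
print('black',tri(['side','top'],[[362.7,270.9],[346.9,126.4]]))
print('cyan',tri(['side','top'],[[293,111.1],[158.9,166.5]]))
print('yellow',tri(['side','top'],[[302.3,125.1],[180.7,161.4]]))
print('caddy',atz('side',[296.2,138.7],0),atz('top',[170.7,170],0))
fr={c:grab_frame(c) for c in('side','top')}
near=dict(side=dict(b=(362,270),c=(294,125),cy=(293,105),ye=(300,120)),top=dict(b=(347,125),c=(165,168),cy=(155,165),ye=(178,160)))
M={}
for c in fr:
    for k,q in dict(b='black_mid',c='caddy',cy='cyan_mid',ye='yellow_mid').items():
        for r in regions_of(q,c):
            R=np.array(r['rect']);ctr=(R[:2]+R[2:])/2
            print(c,k,np.round(R).tolist(),round(r['score'],2),np.median(fr[c][r['region']],axis=0))
            if np.hypot(*(ctr-near[c][k]))<22 and (k,c) not in M: M[k,c]=r['region'].astype(np.float32)
np.savez('m.npz',**{f'{k}_{c}':v for (k,c),v in M.items()})
mb={c:M['b',c] for c in fr if('b',c) in M}
b0=tri(['side','top'],[[362.7,270.9],[346.9,126.4]])
rb=fit(cart,mb,b0[:2],[0,.8,1.6,2.4]);print('fit b',rb.x,rb.fun,list(mb))
out=[]
for c,(x,y,w,h) in dict(side=(250,60,100,100)).items():
    out.append(cv2.resize(fr[c][y:y+h,x:x+w],(400,400),interpolation=cv2.INTER_CUBIC))
out.append(cv2.resize(fr['top'][125:205,110:210],(400,400),interpolation=cv2.INTER_CUBIC)[:400])
im=[f.copy() for f in fr.values()]
for f,c in zip(im,fr): cv2.polylines(f,[np.round(hull(c,cart(*rb.x))*8).astype(np.int32)],True,(255,0,0),1,cv2.LINE_AA,3)
o2=[cv2.resize(im[0][230:310,320:420],(400,200)),cv2.resize(im[1][90:160,300:400],(400,200))]
save(np.vstack([np.hstack(out),np.hstack(o2)]),'crop')
E
```

```text
black [ 0.65593809 -0.22326156  0.05904539]
cyan [0.5516422  0.19903285 0.06166139]
yellow [0.56777017 0.15142711 0.06062836]
caddy [0.56205641 0.1704733  0.        ] [0.55661798 0.18439056 0.        ]
side b [341.0, 245.0, 379.0, 295.0] 0.66 [57. 56. 51.]
side c [269.0, 69.0, 316.0, 157.0] 0.93 [70. 69. 65.]
side c [184.0, 133.0, 245.0, 232.0] 0.8 [121.  72.  43.]
side c [140.0, 210.0, 209.0, 335.0] 0.58 [120.  76.  43.]
side cy [283.0, 88.0, 308.0, 131.0] 0.69 [ 38.  90. 103.]
side ye [286.0, 104.0, 312.0, 134.0] 0.97 [123. 108.  46.]
top b [333.0, 106.0, 361.0, 143.0] 0.97 [27. 27. 24.]
top c [113.0, 144.0, 200.0, 195.0] 0.83 [46. 44. 41.]
top c [307.0, 248.0, 393.0, 298.0] 0.63 [99. 67. 34.]
top c [213.0, 215.0, 292.0, 272.0] 0.56 [111.   74.5  36. ]
top cy [146.0, 146.0, 163.0, 184.0] 0.83 [29. 51. 60.]
top ye [172.0, 147.0, 189.0, 176.0] 0.65 [78. 69. 32.]Traceback (most recent call last):
  File "<stdin>", line 18, in <module>
  File "h.py", line 45, in fit
    r=minimize(cost,[*x0,w],method='Nelder-Mead',options=dict(initial_simplex=[[*x0,w],[x0[0]+.015,x0[1],w],[x0[0],x0[1]+
[... 535 characters left out ...]
rn sum(np.abs(sil(c,model(*v))-m).sum()/m.sum() for c,m in masks.items())
                                   ~~~^^^^^^^^^^^^^
  File "h.py", line 39, in sil
    m=np.zeros((384*k,512*k),np.uint8);cv2.fillPoly(m,[np.round(hull(cam,P)*k+k/2-.5).astype(np.int32)],1)
                                                                ~~~~^^^^^^^
  File "h.py", line 37, in hull
    def hull(cam,P): return cv2.convexHull(np.array([proj(cam,p) for p in P],np.float32))[:,0]
                                                     ~~~~^^^^^^^
  File "h.py", line 19, in proj
    c=calibration(cam);K=np.array(c['camera_matrix']);T=np.array(c['extrinsics'])
ValueError: time passes only in moves, steps and waits
```

```bash
python3 - <<'E'
s=open('h.py').read()
s=s.replace("def save","_C={}\n_cal=calibration\ndef calibration(c):\n    if c not in _C:_C[c]=_cal(c)\n    return _C[c]\ndef save",1)
open('h.py','w').write(s)
E
cat > a.py <<'E'
from h import *
fr={c:np.load(c+'.npy') for c in('side','top')}
Z=np.load('m.npz');M={tuple(k.split('_')):Z[k] for k in Z}
print(list(M))
rb=fit(cart,{c:M['b',c] for c in fr if('b',c) in M},(.656,-.223),[0,.8,1.6,2.4]);print('fit b',rb.x,rb.fun)
out=[cv2.resize(fr['side'][60:160,240:340],(400,400),interpolation=cv2.INTER_CUBIC),cv2.resize(fr['top'][120:220,108:208],(400,400),interpolation=cv2.INTER_CUBIC)]
im=[f.copy() for f in fr.values()]
for f,c in zip(im,fr): cv2.polylines(f,[np.round(hull(c,cart(*rb.x))*8).astype(np.int32)],True,(255,0,0),1,cv2.LINE_AA,3)
mk=(M['c','side'][60:160,240:340]*255).astype(np.uint8)
mt=(M['c','top'][120:220,108:208]*255).astype(np.uint8)
o2=[cv2.resize(im[0][230:310,320:400],(200,200)),cv2.resize(im[1][85:165,305:385],(200,200))]+[cv2.cvtColor(cv2.resize(q,(200,200)),cv2.COLOR_GRAY2RGB) for q in(mk,mt)]
save(np.vstack([np.hstack(out),np.hstack(o2)]),'crop')
E
python3 a.py
```

```text
[('b', 'side'), ('c', 'side'), ('cy', 'side'), ('ye', 'side'), ('b', 'top'), ('c', 'top'), ('cy', 'top'), ('ye', 'top')]
fit b [ 0.65527723 -0.21924352  2.91024471] 0.16706189513206482
```

View pics/crop.png

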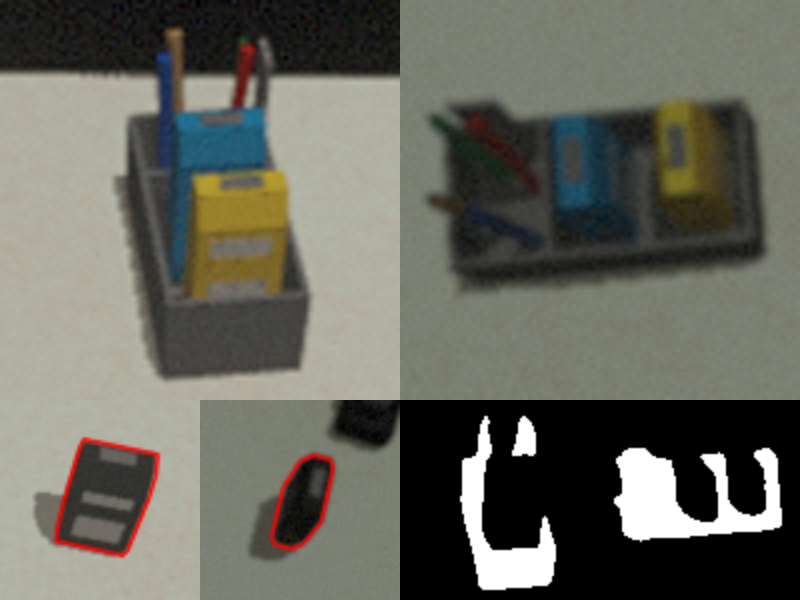

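The crop shows that the red fit matches the black cartridge (side about 362,270). Cyan and yellow stand in the grey caddy at side (293,110) and (300,120), with the pens at the far (+y) end.

```bash
cat > b.py <<'E'
from h import *
from scipy.optimize import least_squares
L=[('side',(280.5,137),(-.041,-.058,.06)),('side',(317,133.2),(.041,-.058,.06)),('side',(272,89.5),(-.041,.112,.06)),
('side',(282,154),(-.041,-.058,0)),('side',(315,151.5),(.041,-.058,0)),
('top',(195,144.5),(.041,-.058,.06)),('top',(198,178.7),(-.041,-.058,.06)),('top',(121,185.5),(-.041,.112,.06)),('top',(120.5,146.2),(.041,.112,.06))]
def w(v,p):
    c,s=np.cos(v[2]),np.sin(v[2]);return np.array([v[0]+c*p[0]-s*p[1],v[1]+s*p[0]+c*p[1],p[2]])
r=least_squares(lambda v:np.ravel([proj(c,w(v,p))-u for c,u,p in L]),[.56,.18,.05],loss='soft_l1')
print(r.x,np.round(r.fun.reshape(-1,2),1).tolist())
fr={c:np.load(c+'.npy') for c in('side','top')};v=r.x
# cyan/yellow own-y estimate: top edges at known heights
for n,u in dict(cyan=((293,111.1),(158.9,166.5)),yellow=((302.3,125.1),(180.7,161.4))).items():
    p=tri(['side','top'],u);d=p[:2]-v[:2];c,s=np.cos(v[2]),np.sin(v[2]);print(n,p,'own',c*d[0]+s*d[1],-s*d[0]+c*d[1])
E
python3 b.py
```

```text
[0.55836084 0.17462878 0.09520621] [[1.3, 0.2], [1.2, 1.9], [1.4, -0.6], [-1.4, 1.9], [0.4, 2.3], [-0.0, -0.1], [-1.0, 1.4], [-0.4, 0.2], [-1.0, 3.6]]
cyan [0.5516422  0.19903285 0.06166139] own -0.004368311308742205 0.02493224160632629
yellow [0.56777017 0.15142711 0.06062836] own 0.007161105279866909 -0.023991068117729327
```

>>> {"api": "arm_command", "payload": {"commands": [{"tx": 0.16,"ty": 0.1,"tz": 0,"twist": 0.04},{"tx": 0.32,"ty": 0.2,"tz": 0,"twist": 0.08},{"tx": 0.48,"ty": 0.3,"tz": 0,"twist": 0.12},{"tx": 0.64,"ty": 0.4,"tz": 0,"twist": 0.16},{"tx": 0.8,"ty": 0.5,"tz": 0,"twist": 0.2},{"tx": 0.9,"ty": 0.6,"tz": 0,"twist": 0.24},{"tx": 0.95,"ty": 0.7,"tz": 0,"twist": 0.28},{"tx": 1.0,"ty": 0.8,"tz": 0,"twist": 0.31}]}}

```text
t: 1.92
eef_pos: [0.3517, 0.4085, 0.2288]
ee_rot: [-3.136, 0.006, -1.204]
force: [-3.4, 9.2, 13.9]
width: 0.0875
gripper_force: 5.9
```

>>> {"api": "arm_command", "payload": {"commands": [{"tx": 0.14,"ty": -0.06,"tz": 0,"twist": 0.02},{"tx": 0.28,"ty": -0.12,"tz": 0,"twist": 0.04},{"tx": 0.42,"ty": -0.18,"tz": 0,"twist": 0.06},{"tx": 0.56,"ty": -0.24,"tz": 0,"twist": 0.08},{"tx": 0.7,"ty": -0.3,"tz": 0,"twist": 0.088},{"tx": 0.84,"ty": -0.36,"tz": 0,"twist": 0.088},{"tx": 1.0,"ty": -0.45,"tz": 0,"twist": 0.088},{"tx": 1.0,"ty": -0.45,"tz": 0,"twist": 0.088}]}}

```text
t: 2.58
eef_pos: [0.5488, 0.2115, 0.2264]
ee_rot: [-3.141, -0.001, -1.479]
force: [0.1, 1.4, 1.4]
width: 0.0873
gripper_force: 0.0
```

```bash
cat > c.py <<'E'
from h import *
s=get_state();print(s['eef_pos'],s['ee_rot'])
C=calibration('wrist');im=grab_frame('wrist');np.savez('w.npz',im=im,K=C['camera_matrix'],T=C['extrinsics'])
for q in ['cyan_mid','yellow_mid','caddy']:
    print(q,[(np.round(r['uv'],1).tolist(),round(r['score'],2)) for r in spot_point(q,'wrist')][:3])
save(im,'w1')
E
python3 c.py
```

```text
[0.54882508 0.21145961 0.22639394] [-3.14107481e+00 -1.04804861e-03 -1.47868803e+00]
cyan_mid [([248.2, 169.8], 0.77)]
yellow_mid []
caddy [([250.5, 143.0], 0.9), ([386.1, 7.6], 0.58)]
```

View pics/w1.png

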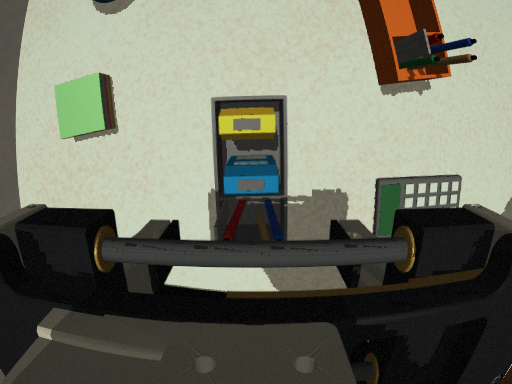

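The wrist view shows the grey caddy (front rim near row 97, columns 212–286), yellow at (247,124), cyan at (250,176), and the partition near row 196. I enlarge it to pick the edges.

Run:
```python
from h import *
im=np.load('w.npz')['im'];c=cv2.resize(im[90:205,195:305],(660,690)[:2],interpolation=cv2.INTER_CUBIC)
c=c[:600] if False else cv2.resize(im[90:200,195:305],(600,600),interpolation=cv2.INTER_CUBIC)
c=cv2.convertScaleAbs(c,alpha=1.5,beta=20)
save(c,'w1c')
```

```text
(no output)
```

View pics/w1c.png

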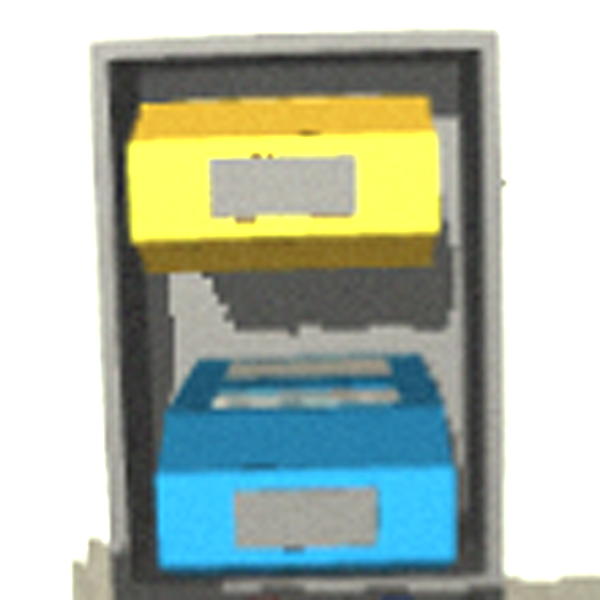

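The crop shows the rim corners at crop (93,45) and (496,33). Yellow's top face spans about (130,140)–(440,235) and cyan's (158,472)–(457,565). Both match 50 x 16 mm.

```bash
cat > d.py <<'E'
from h import *
import h
from scipy.optimize import least_squares
Z=np.load('w.npz');h._C['wrist']=dict(camera_matrix=Z['K'],extrinsics=Z['T'])
k=600/110
px=lambda x,y:np.array([195+(x+.5)/k-.5,90+(y+.5)/k-.5])
def w(v,p):
    c,s=np.cos(v[2]),np.sin(v[2]);return np.array([v[0]+c*p[0]-s*p[1],v[1]+s*p[0]+c*p[1],p[2]])
def f(L,x0):
    def e(v): return np.concatenate([(proj('wrist',w(v,p))-px(*u))[m] for u,p,m in L])
    r=least_squares(e,x0);return r.x,np.round(r.fun,1)
a=slice(0,2);X=slice(0,1);Y=slice(1,2)
v,e=f([((93,45),(.041,-.058,.06),a),((496,33),(-.041,-.058,.06),a),((108,60),(.037,-.054,.06),a),((481,52),(-.037,-.054,.06),a),((350,586),(-.005,.056,.06),Y),((103,300),(.041,0,.06),X),((501,300),(-.041,0,.06),X)],[.558,.175,.095])
print('caddy',v,e)
for n,q in dict(yellow=[(130,140),(437,132),(440,235),(133,243)],cyan=[(158,472),(456,462),(457,565),(160,572)]).items():
    x,e=f([(u,p+(.12,),a) for u,p in zip(q,[(.025,-.008),(-.025,-.008),(-.025,.008),(.025,.008)])],[.56,.17,.095])
    d=x[:2]-v[:2];c,s=np.cos(v[2]),np.sin(v[2]);print(n,x,e.tolist(),'own',c*d[0]+s*d[1],-s*d[0]+c*d[1])
E
python3 d.py
```

```text
caddy [0.55723665 0.17982458 0.1172523 ] [-1.  -0.5  1.  -0.4 -0.   0.2  0.1 -0.3  1.1 -0.9  0.8]
yellow [0.5615387  0.15134378 0.11579046] [-0.2, 0.5, 0.3, 0.4, 0.0, -0.5, -0.1, -0.5] own 0.0009407206856293609 -0.028788513182275346
cyan [0.55285029 0.20578544 0.12077044] [-0.3, 0.6, 0.1, 0.9, 0.1, -0.9, 0.2, -0.7] own -0.0013192447348919418 0.026295743105772918
```

>>> {"api": "arm_command", "payload": {"commands": [{"tx": 0.15,"ty": -0.03,"tz": 0,"twist": 0.02},{"tx": 0.3,"ty": -0.06,"tz": 0,"twist": 0.04},{"tx": 0.45,"ty": -0.09,"tz": 0,"twist": 0.06},{"tx": 0.6,"ty": -0.12,"tz": 0,"twist": 0.08},{"tx": 0.75,"ty": -0.15,"tz": 0,"twist": 0.1},{"tx": 0.9,"ty": -0.18,"tz": 0,"twist": 0.103},{"tx": 1.0,"ty": -0.2,"tz": 0,"twist": 0.103},{"tx": 1.0,"ty": -0.2,"tz": 0,"twist": 0.103}], "claw": 0.78, "grip_force": 25}}

```text
t: 3.45
eef_pos: [0.6193, -0.0312, 0.2266]
ee_rot: [-3.141, -0.001, -1.8]
force: [0.9, 0.0, -0.2]
width: 0.0684
gripper_force: 0.0
```

```bash
cat > go.py <<'E'
import sys,numpy as np
from station import get_state
X,Y,Zt,yw=map(float,sys.argv[1:5]);s=get_state();p=s['eef_pos'];a=s['ee_rot'][2];d=np.array([X,Y])-p[:2]
print(p,a,'tx ty tz twist',np.round(np.array([d@[np.cos(a),np.sin(a)],d@[np.sin(a),-np.cos(a)],p[2]-Zt])/.25,3),round((a-yw)/np.pi,4))
E
python3 go.py .6553 -.2192 .17 -1.802
```

```text
[ 0.61933138 -0.03120041  0.22657412] -1.8001353666756783 tx ty tz twist [ 0.7   -0.311  0.226] 0.0006
```

>>> {"api": "arm_command", "payload": {"commands": [{"tx": 0.14,"ty": -0.06,"tz": 0.04,"twist": 0},{"tx": 0.28,"ty": -0.12,"tz": 0.08,"twist": 0},{"tx": 0.42,"ty": -0.18,"tz": 0.12,"twist": 0},{"tx": 0.56,"ty": -0.25,"tz": 0.14,"twist": 0},{"tx": 0.7,"ty": -0.311,"tz": 0.14,"twist": 0},{"tx": 0.7,"ty": -0.311,"tz": 0.14,"twist": 0},{"tx": 0.7,"ty": -0.311,"tz": 0.14,"twist": 0},{"tx": 0.7,"ty": -0.311,"tz": 0.14,"twist": 0}]}}

```text
t: 4.12
eef_pos: [0.6552, -0.2154, 0.1916]
ee_rot: [3.141, 0.0, -1.798]
force: [0.2, 0.1, -0.0]
width: 0.068
gripper_force: 0.0
```

```bash
python3 go.py .6553 -.2192 .069 -1.802
python3 - <<'E'
from h import *
C=calibration('wrist');im=grab_frame('wrist');np.savez('w2.npz',im=im,K=C['camera_matrix'],T=C['extrinsics'])
print([(np.round(proj('wrist',p),1)).tolist() for p in cart(.6553,-.2192,2.910)[12:]])
c=im[40:200,150:350].copy();c=cv2.resize(c,(750,600),interpolation=cv2.INTER_CUBIC)
save(cv2.convertScaleAbs(c,alpha=1.5,beta=20),'w2c')
E
```

```text
[ 0.655161   -0.21544658  0.19157295] -1.7979333593303444 tx ty tz twist [ 0.015 -0.004  0.49 ] 0.0013
[[223.2, 204.5], [222.8, 185.6], [283.8, 204.8], [284.4, 185.9]]
```

View pics/w2c.png

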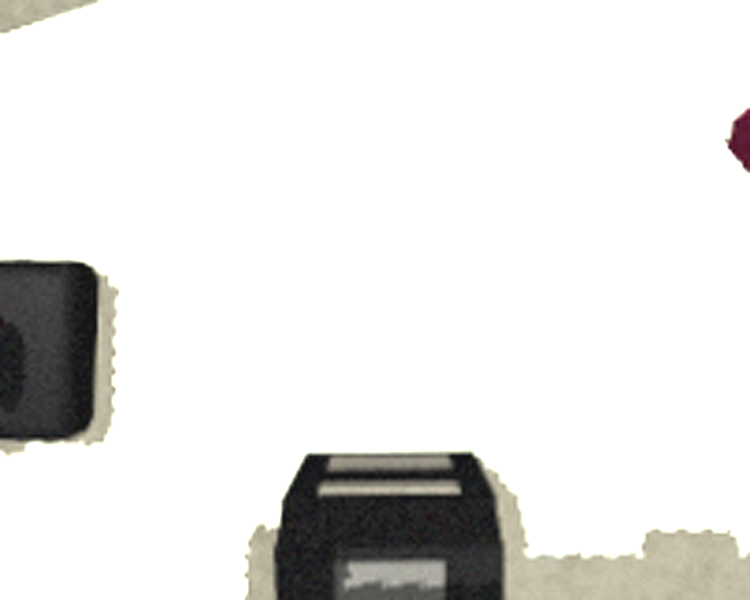

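The fit agrees to within about 1 px: the top front edge is at wrist (224–284,185), and I predicted (223–284,186). The tape dispenser is clear at the left. I go down and grip.

>>> {"api": "arm_command", "payload": {"commands": [{"tx": 0.015,"ty": -0.004,"tz": 0.1,"twist": 0.0013},{"tx": 0.015,"ty": -0.004,"tz": 0.2,"twist": 0.0013},{"tx": 0.015,"ty": -0.004,"tz": 0.3,"twist": 0.0013},{"tx": 0.015,"ty": -0.004,"tz": 0.38,"twist": 0.0013},{"tx": 0.015,"ty": -0.004,"tz": 0.44,"twist": 0.0013},{"tx": 0.015,"ty": -0.004,"tz": 0.48,"twist": 0.0013},{"tx": 0.015,"ty": -0.004,"tz": 0.49,"twist": 0.0013},{"tx": 0.015,"ty": -0.004,"tz": 0.49,"twist": 0.0013}]}}

```text
t: 4.83
eef_pos: [0.6554, -0.2195, 0.0691]
ee_rot: [3.141, -0.0, -1.801]
force: [-0.0, -0.3, 0.1]
width: 0.0688
gripper_force: 0.0
```

>>> {"api": "arm_command", "payload": {"commands": [{"tz": 0},{"tz": 0},{"tz": 0},{"tz": 0},{"tz": 0},{"tz": 0},{"tz": 0},{"tz": 0}], "claw": 0, "grip_force": 30}}

```text
invalid input
```

```bash
python3 go.py .6553 -.2192 .069 -1.802
```

```text
[ 0.6553808  -0.21950306  0.06906119] -1.801200383175479 tx ty tz twist [-0.001  0.001  0.   ] 0.0003
```

>>> {"api": "arm_command", "payload": {"commands": [{"tx": 0,"ty": 0,"tz": 0,"twist": 0},{"tx": 0,"ty": 0,"tz": 0,"twist": 0},{"tx": 0,"ty": 0,"tz": 0,"twist": 0},{"tx": 0,"ty": 0,"tz": 0,"twist": 0},{"tx": 0,"ty": 0,"tz": 0,"twist": 0},{"tx": 0,"ty": 0,"tz": 0,"twist": 0},{"tx": 0,"ty": 0,"tz": 0,"twist": 0},{"tx": 0,"ty": 0,"tz": 0,"twist": 0}], "claw": 0, "grip_force": 30}}

```text
t: 5.5
eef_pos: [0.6557, -0.2209, 0.0701]
ee_rot: [-3.14, -0.0, -1.803]
force: [-1.7, 1.0, 5.4]
width: 0.0498
gripper_force: 29.8
```

>>> {"api": "arm_command", "payload": {"commands": [{"tx": 0,"ty": 0,"tz": -0.06,"twist": 0},{"tx": 0,"ty": 0,"tz": -0.16,"twist": 0},{"tx": 0,"ty": 0,"tz": -0.28,"twist": 0},{"tx": -0.05,"ty": 0,"tz": -0.4,"twist": 0},{"tx": -0.12,"ty": 0,"tz": -0.5,"twist": 0},{"tx": -0.2,"ty": 0,"tz": -0.6,"twist": 0},{"tx": -0.3,"ty": 0,"tz": -0.68,"twist": 0},{"tx": -0.4,"ty": 0,"tz": -0.7,"twist": 0}]}}

```text
t: 6.17
eef_pos: [0.6796, -0.1231, 0.2484]
ee_rot: [-3.136, 0.001, -1.804]
force: [0.5, -0.1, 0.4]
width: 0.0496
gripper_force: 29.8
```

```bash
python3 go.py .5572 .1786 .24 -1.454
```

```text
[ 0.67961397 -0.12310961  0.24838151] -1.8035466617832714 tx ty tz twist [-1.061  0.755  0.034] -0.1113
```

>>> {"api": "arm_command", "payload": {"commands": [{"tx": -0.11,"ty": 0.08,"tz": 0,"twist": -0.015},{"tx": -0.24,"ty": 0.17,"tz": 0,"twist": -0.03},{"tx": -0.37,"ty": 0.26,"tz": 0,"twist": -0.045},{"tx": -0.5,"ty": 0.35,"tz": 0,"twist": -0.06},{"tx": -0.63,"ty": 0.44,"tz": 0,"twist": -0.08},{"tx": -0.76,"ty": 0.53,"tz": 0,"twist": -0.1},{"tx": -0.87,"ty": 0.62,"tz": 0,"twist": -0.111},{"tx": -0.95,"ty": 0.68,"tz": 0,"twist": -0.111}]}}

```text
t: 6.83
eef_pos: [0.5657, 0.1491, 0.2439]
ee_rot: [3.141, 0.001, -1.451]
force: [0.1, -0.1, -1.2]
width: 0.0501
gripper_force: 29.8
```

>>> {"api": "arm_command", "payload": {"commands": [{"tx": 0,"ty": 0,"tz": 0,"twist": 0},{"tx": 0,"ty": 0,"tz": 0,"twist": 0},{"tx": 0,"ty": 0,"tz": 0,"twist": 0},{"tx": 0,"ty": 0,"tz": 0,"twist": 0},{"tx": 0,"ty": 0,"tz": 0,"twist": 0},{"tx": 0,"ty": 0,"tz": 0,"twist": 0},{"tx": 0,"ty": 0,"tz": 0,"twist": 0},{"tx": 0,"ty": 0,"tz": 0,"twist": 0}]}}

```text
t: 7.5
eef_pos: [0.5676, 0.1464, 0.2439]
ee_rot: [3.141, -0.0, -1.455]
force: [0.4, 0.9, -2.0]
width: 0.0496
gripper_force: 29.8
```

```bash
python3 go.py .5572 .1786 .21 -1.454
```

```text
[0.56757663 0.14635434 0.24392463] -1.4549812743477701 tx ty tz twist [-0.133  0.026  0.136] -0.0003
```

>>> {"api": "arm_command", "payload": {"commands": [{"tx": -0.05,"ty": 0.01,"tz": 0.02,"twist": 0},{"tx": -0.1,"ty": 0.02,"tz": 0.05,"twist": 0},{"tx": -0.13,"ty": 0.026,"tz": 0.09,"twist": 0},{"tx": -0.133,"ty": 0.026,"tz": 0.13,"twist": 0},{"tx": -0.133,"ty": 0.026,"tz": 0.16,"twist": 0},{"tx": -0.133,"ty": 0.026,"tz": 0.16,"twist": 0},{"tx": -0.133,"ty": 0.026,"tz": 0.16,"twist": 0},{"tx": -0.133,"ty": 0.026,"tz": 0.16,"twist": 0}]}}

```text
t: 8.17
eef_pos: [0.5574, 0.179, 0.2042]
ee_rot: [-3.141, -0.0, -1.454]
force: [0.5, -0.3, -0.3]
width: 0.0499
gripper_force: 29.8
```

```bash
python3 go.py .5572 .1786 .074 -1.454
python3 - <<'E'
from h import *
a=grab_frame('wrist')[60:210,180:330];b=grab_frame('side')[40:170,230:360]
save(np.hstack([cv2.resize(cv2.convertScaleAbs(i,alpha=1.6,beta=10),(400,400),interpolation=cv2.INTER_CUBIC) for i in(a,b)]),'w3')
s=get_state()
P=cart(s['eef_pos'][0],s['eef_pos'][1],s['ee_rot'][2]+np.pi/2,s['eef_pos'][2]-.069)
for q in P[:4]: u=proj('wrist',q);print(np.round((u-[180,60])*400/150).tolist(),end=' ')
E
```

```text
[0.55740173 0.17895566 0.20424121] -1.454147693213697 tx ty tz twist [0.001 0.001 0.521] -0.0
[284.0, 354.0] [282.0, 405.0] [115.0, 354.0] [117.0, 405.0]
```

View pics/w3.png

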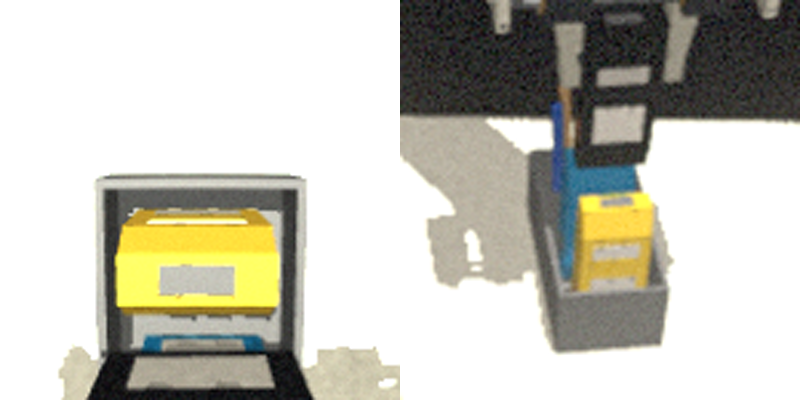

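The picture shows the black cartridge hanging over the gap, aligned with cyan and yellow. I lower it in stages and watch the force.

>>> {"api": "arm_command", "payload": {"commands": [{"tx": 0,"ty": 0,"tz": 0.03,"twist": 0},{"tx": 0,"ty": 0,"tz": 0.06,"twist": 0},{"tx": 0,"ty": 0,"tz": 0.09,"twist": 0},{"tx": 0,"ty": 0,"tz": 0.12,"twist": 0},{"tx": 0,"ty": 0,"tz": 0.14,"twist": 0},{"tx": 0,"ty": 0,"tz": 0.16,"twist": 0},{"tx": 0,"ty": 0,"tz": 0.18,"twist": 0},{"tx": 0,"ty": 0,"tz": 0.18,"twist": 0}]}}

```text
t: 8.93
eef_pos: [0.5566, 0.1789, 0.1578]
ee_rot: [3.14, -0.001, -1.454]
force: [-0.0, 0.5, -0.2]
width: 0.0501
gripper_force: 29.8
```

>>> {"api": "arm_command", "payload": {"commands": [{"tx": 0,"ty": 0,"tz": 0.01,"twist": 0},{"tx": 0,"ty": 0,"tz": 0.02,"twist": 0},{"tx": 0,"ty": 0,"tz": 0.03,"twist": 0},{"tx": 0,"ty": 0,"tz": 0.04,"twist": 0},{"tx": 0,"ty": 0,"tz": 0.05,"twist": 0},{"tx": 0,"ty": 0,"tz": 0.06,"twist": 0},{"tx": 0,"ty": 0,"tz": 0.07,"twist": 0},{"tx": 0,"ty": 0,"tz": 0.08,"twist": 0}]}}

```text
t: 9.6
eef_pos: [0.5571, 0.1791, 0.1388]
ee_rot: [3.142, 0.0, -1.454]
force: [0.4, -0.8, -0.5]
width: 0.05
gripper_force: 29.8
```

>>> {"api": "arm_command", "payload": {"commands": [{"tx": 0,"ty": 0,"tz": 0.012,"twist": 0},{"tx": 0,"ty": 0,"tz": 0.024,"twist": 0},{"tx": 0,"ty": 0,"tz": 0.036,"twist": 0},{"tx": 0,"ty": 0,"tz": 0.048,"twist": 0},{"tx": 0,"ty": 0,"tz": 0.06,"twist": 0},{"tx": 0,"ty": 0,"tz": 0.072,"twist": 0},{"tx": 0,"ty": 0,"tz": 0.084,"twist": 0},{"tx": 0,"ty": 0,"tz": 0.096,"twist": 0}]}}

```text
t: 10.27
eef_pos: [0.5571, 0.1791, 0.1147]
ee_rot: [3.142, -0.0, -1.454]
force: [0.4, -0.8, -1.1]
width: 0.0501
gripper_force: 29.8
```

```bash
python3 go.py .5572 .1786 .074 -1.454
python3 - <<'E'
from h import *
a=grab_frame('wrist')[60:210,180:330];b=grab_frame('side')[40:170,230:360]
save(np.hstack([cv2.resize(cv2.convertScaleAbs(i,alpha=1.6,beta=10),(400,400),interpolation=cv2.INTER_CUBIC) for i in(a,b)]),'w4')
E
```

```text
[0.55711321 0.17911827 0.11474023] -1.454100035379222 tx ty tz twist [ 0.002 -0.     0.163] -0.0
```

View pics/w4.png

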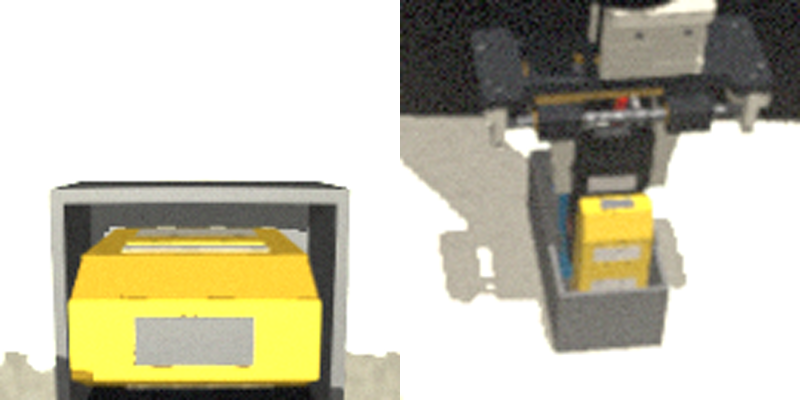

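The black cartridge is going down between cyan and yellow. Yellow is upright or leaning only slightly toward its wall, and the forces are small. 41 mm are left.

>>> {"api": "arm_command", "payload": {"commands": [{"tx": 0,"ty": 0,"tz": 0.012,"twist": 0},{"tx": 0,"ty": 0,"tz": 0.024,"twist": 0},{"tx": 0,"ty": 0,"tz": 0.036,"twist": 0},{"tx": 0,"ty": 0,"tz": 0.048,"twist": 0},{"tx": 0,"ty": 0,"tz": 0.06,"twist": 0},{"tx": 0,"ty": 0,"tz": 0.072,"twist": 0},{"tx": 0,"ty": 0,"tz": 0.084,"twist": 0},{"tx": 0,"ty": 0,"tz": 0.096,"twist": 0}]}}

```text
t: 11.03
eef_pos: [0.5571, 0.1791, 0.0907]
ee_rot: [3.142, -0.0, -1.454]
force: [-0.0, -0.5, -0.7]
width: 0.0504
gripper_force: 29.8
```

>>> {"api": "arm_command", "payload": {"commands": [{"tx": 0,"ty": 0,"tz": 0.01,"twist": 0},{"tx": 0,"ty": 0,"tz": 0.02,"twist": 0},{"tx": 0,"ty": 0,"tz": 0.03,"twist": 0},{"tx": 0,"ty": 0,"tz": 0.04,"twist": 0},{"tx": 0,"ty": 0,"tz": 0.045,"twist": 0},{"tx": 0,"ty": 0,"tz": 0.05,"twist": 0},{"tx": 0,"ty": 0,"tz": 0.055,"twist": 0},{"tx": 0,"ty": 0,"tz": 0.06,"twist": 0}]}}

```text
t: 11.7
eef_pos: [0.5572, 0.1792, 0.0761]
ee_rot: [-3.141, 0.0, -1.454]
force: [0.7, 0.6, -0.6]
width: 0.05
gripper_force: 29.8
```

>>> {"api": "arm_command", "payload": {"commands": [{"tx": 0,"ty": 0,"tz": 0.002,"twist": 0},{"tx": 0,"ty": 0,"tz": 0.004,"twist": 0},{"tx": 0,"ty": 0,"tz": 0.006,"twist": 0},{"tx": 0,"ty": 0,"tz": 0.007,"twist": 0},{"tx": 0,"ty": 0,"tz": 0.008,"twist": 0},{"tx": 0,"ty": 0,"tz": 0.008,"twist": 0},{"tx": 0,"ty": 0,"tz": 0.008,"twist": 0},{"tx": 0,"ty": 0,"tz": 0.008,"twist": 0}]}}

```text
t: 12.37
eef_pos: [0.5572, 0.1792, 0.0751]
ee_rot: [-3.141, 0.0, -1.454]
force: [-3.3, 0.7, 7.9]
width: 0.0505
gripper_force: 29.8
```

Contact with the floor shows as 8 N, at the expected height. I release and go up.

>>> {"api": "arm_command", "payload": {"commands": [{"tx": 0,"ty": 0,"tz": 0,"twist": 0},{"tx": 0,"ty": 0,"tz": 0,"twist": 0},{"tx": 0,"ty": 0,"tz": 0,"twist": 0},{"tx": 0,"ty": 0,"tz": 0,"twist": 0},{"tx": 0,"ty": 0,"tz": 0,"twist": 0},{"tx": 0,"ty": 0,"tz": 0,"twist": 0},{"tx": 0,"ty": 0,"tz": 0,"twist": 0},{"tx": 0,"ty": 0,"tz": 0,"twist": 0}], "claw": 0.78}}

```text
t: 13.03
eef_pos: [0.5571, 0.1791, 0.074]
ee_rot: [3.141, -0.0, -1.454]
force: [-0.9, -0.5, -0.3]
width: 0.068
gripper_force: 0.0
```

>>> {"api": "arm_command", "payload": {"commands": [{"tx": 0,"ty": 0,"tz": -0.03,"twist": 0},{"tx": 0,"ty": 0,"tz": -0.08,"twist": 0},{"tx": 0,"ty": 0,"tz": -0.15,"twist": 0},{"tx": 0,"ty": 0,"tz": -0.24,"twist": 0},{"tx": 0,"ty": 0,"tz": -0.34,"twist": 0},{"tx": 0,"ty": 0,"tz": -0.44,"twist": 0},{"tx": 0,"ty": 0,"tz": -0.54,"twist": 0},{"tx": 0,"ty": 0,"tz": -0.6,"twist": 0}]}}

```text
t: 13.7
eef_pos: [0.558, 0.1794, 0.2279]
ee_rot: [-3.138, 0.001, -1.454]
force: [0.1, -0.2, 0.2]
width: 0.0685
gripper_force: 0.0
```

>>> {"api": "arm_command", "payload": {"commands": [{"tx": -0.04,"ty": 0,"tz": -0.03,"twist": 0},{"tx": -0.08,"ty": 0,"tz": -0.06,"twist": 0},{"tx": -0.12,"ty": 0,"tz": -0.09,"twist": 0},{"tx": -0.16,"ty": 0,"tz": -0.1,"twist": 0},{"tx": -0.2,"ty": 0,"tz": -0.1,"twist": 0},{"tx": -0.2,"ty": 0,"tz": -0.1,"twist": 0},{"tx": -0.2,"ty": 0,"tz": -0.1,"twist": 0},{"tx": -0.2,"ty": 0,"tz": -0.1,"twist": 0}]}}

```text
t: 14.37
eef_pos: [0.5509, 0.2288, 0.2481]
ee_rot: [3.14, -0.001, -1.454]
force: [0.9, -0.5, -0.1]
width: 0.0684
gripper_force: 0.0
```

Run:
```python
from h import *
s=get_state();print(s['eef_pos'])
a=grab_frame('wrist')[80:230,180:330];b=grab_frame('side')[40:170,230:360]
save(np.hstack([cv2.resize(cv2.convertScaleAbs(i,alpha=1.6,beta=10),(400,400),interpolation=cv2.INTER_CUBIC) for i in(a,b)]),'w5')
for c,(x,y,k) in dict(wrist=(180,80,400/150),side=(230,40,400/130)).items():
    for z in(.005,.0):
        P=cart(.5572,.1790,.117,z)[12:];print(c,z,[np.round((proj(c,p)-[x,y])*k).tolist() for p in P])
```

```text
[0.55086735 0.22884218 0.24811138]
wrist 0.005 [[268.0, 124.0], [268.0, 168.0], [129.0, 124.0], [129.0, 168.0]]
wrist 0.0 [[267.0, 124.0], [266.0, 167.0], [130.0, 124.0], [130.0, 167.0]]
side 0.005 [[176.0, 185.0], [172.0, 170.0], [245.0, 180.0], [241.0, 166.0]]
side 0.0 [[175.0, 190.0], [172.0, 176.0], [244.0, 186.0], [240.0, 171.0]]
```

View pics/w5.png

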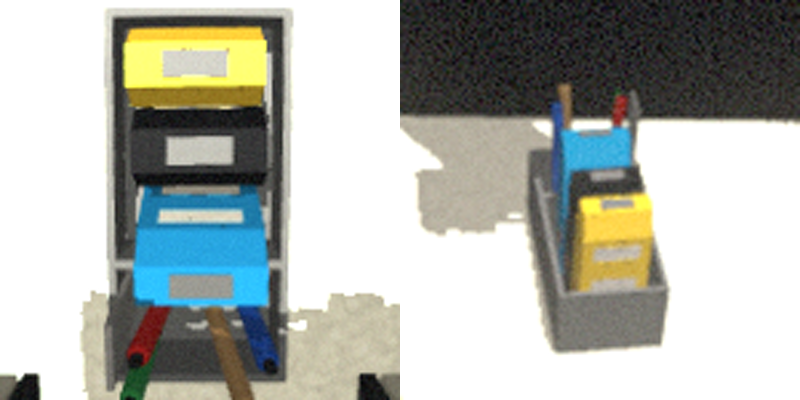

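Run:
```python
from h import *
grab_frame('wrist')
for n,ys in dict(cyan=(.0315,.035,.039),yellow=(-.0288,-.033,-.039)).items():
  for y in ys:
    c,s=np.cos(.117),np.sin(.117);X=.5572-s*y;Y=.1798+c*y
    for cam,(x,y0,k) in dict(wrist=(180,80,400/150),side=(230,40,400/130)).items():
        print(n,y,cam,[np.round((proj(cam,p)-[x,y0])*k).tolist() for p in cart(X,Y,.117,.005)[12:]])
```

```text
cyan 0.0315 wrist [[267.0, 213.0], [266.0, 256.0], [130.0, 213.0], [131.0, 256.0]]
cyan 0.0315 side [[169.0, 156.0], [166.0, 142.0], [237.0, 152.0], [233.0, 138.0]]
cyan 0.035 wrist [[267.0, 222.0], [266.0, 265.0], [130.0, 222.0], [131.0, 265.0]]
cyan 0.035 side [[169.0, 153.0], [165.0, 139.0], [236.0, 149.0], [232.0, 135.0]]
cyan 0.039 wrist [[267.0, 233.0], [266.0, 276.0], [130.0, 233.0], [131.0, 276.0]]
cyan 0.039 side [[168.0, 150.0], [165.0, 136.0], [235.0, 145.0], [231.0, 132.0]]
yellow -0.0288 wrist [[269.0, 47.0], [268.0, 91.0], [128.0, 47.0], [129.0, 91.0]]
yellow -0.0288 side [[182.0, 210.0], [178.0, 195.0], [252.0, 206.0], [248.0, 191.0]]
yellow -0.033 wrist [[269.0, 36.0], [268.0, 80.0], [128.0, 36.0], [128.0, 80.0]]
yellow -0.033 side [[183.0, 214.0], [179.0, 199.0], [253.0, 209.0], [249.0, 195.0]]
yellow -0.039 wrist [[269.0, 19.0], [268.0, 63.0], [128.0, 19.0], [128.0, 63.0]]
yellow -0.039 side [[184.0, 220.0], [181.0, 205.0], [255.0, 215.0], [250.0, 200.0]]
```

The black cartridge is seated upright at the expected spot (wrist crop rows 127–170, predicted 124–168). Yellow is upright. Cyan leans about 10° over the partition, with its top face at crop rows 262–305. I'll straighten it with a light grip, since there is time.

>>> {"api": "arm_command", "payload": {"commands": [{"tx": 0.01,"ty": 0,"tz": 0.08,"twist": 0},{"tx": 0.01,"ty": 0,"tz": 0.18,"twist": 0},{"tx": 0.01,"ty": 0,"tz": 0.28,"twist": 0},{"tx": 0.01,"ty": 0,"tz": 0.38,"twist": 0},{"tx": 0.01,"ty": 0,"tz": 0.46,"twist": 0},{"tx": 0.01,"ty": 0,"tz": 0.54,"twist": 0},{"tx": 0.01,"ty": 0,"tz": 0.6,"twist": 0},{"tx": 0.01,"ty": 0,"tz": 0.63,"twist": 0}]}}

```text
t: 15.18
eef_pos: [0.5506, 0.2252, 0.0893]
ee_rot: [3.139, -0.001, -1.455]
force: [-0.3, 0.1, 0.2]
width: 0.0685
gripper_force: 0.0
```

>>> {"api": "arm_command", "payload": {"commands": [{"tx": 0,"ty": 0,"tz": 0,"twist": 0},{"tx": 0,"ty": 0,"tz": 0,"twist": 0},{"tx": 0,"ty": 0,"tz": 0,"twist": 0},{"tx": 0,"ty": 0,"tz": 0,"twist": 0},{"tx": 0,"ty": 0,"tz": 0,"twist": 0},{"tx": 0,"ty": 0,"tz": 0,"twist": 0},{"tx": 0,"ty": 0,"tz": 0,"twist": 0},{"tx": 0,"ty": 0,"tz": 0,"twist": 0}], "claw": 0, "grip_force": 4}}

```text
t: 15.85
eef_pos: [0.5517, 0.2266, 0.0923]
ee_rot: [-3.141, 0.0, -1.454]
force: [-2.1, 0.5, 6.4]
width: 0.0501
gripper_force: 4.0
```

>>> {"api": "arm_command", "payload": {"commands": [{"tx": 0.007,"ty": 0,"tz": 0,"twist": 0},{"tx": 0.014,"ty": 0,"tz": 0,"twist": 0},{"tx": 0.021,"ty": 0,"tz": 0,"twist": 0},{"tx": 0.028,"ty": 0,"tz": 0,"twist": 0},{"tx": 0.035,"ty": 0,"tz": 0,"twist": 0},{"tx": 0.042,"ty": 0,"tz": 0,"twist": 0},{"tx": 0.049,"ty": 0,"tz": 0,"twist": 0},{"tx": 0.053,"ty": 0,"tz": 0,"twist": 0}]}}

```text
t: 16.52
eef_pos: [0.5531, 0.213, 0.0918]
ee_rot: [-3.142, 0.0, -1.454]
force: [-2.0, 1.0, 3.8]
width: 0.0501
gripper_force: 4.0
```

>>> {"api": "arm_command", "payload": {"commands": [{"tx": 0,"ty": 0,"tz": 0,"twist": 0},{"tx": 0,"ty": 0,"tz": 0,"twist": 0},{"tx": 0,"ty": 0,"tz": 0,"twist": 0},{"tx": 0,"ty": 0,"tz": 0,"twist": 0},{"tx": 0,"ty": 0,"tz": 0,"twist": 0},{"tx": 0,"ty": 0,"tz": 0,"twist": 0},{"tx": 0,"ty": 0,"tz": 0,"twist": 0},{"tx": 0,"ty": 0,"tz": 0,"twist": 0}], "claw": 0.78}}

```text
t: 17.18
eef_pos: [0.5531, 0.2131, 0.0915]
ee_rot: [3.142, -0.0, -1.454]
force: [0.6, 0.6, 0.1]
width: 0.0681
gripper_force: 0.0
```

>>> {"api": "arm_command", "payload": {"commands": [{"tx": 0,"ty": 0,"tz": -0.03,"twist": 0},{"tx": 0,"ty": 0,"tz": -0.08,"twist": 0},{"tx": 0,"ty": 0,"tz": -0.15,"twist": 0},{"tx": 0,"ty": 0,"tz": -0.24,"twist": 0},{"tx": 0,"ty": 0,"tz": -0.34,"twist": 0},{"tx": 0,"ty": 0,"tz": -0.44,"twist": 0},{"tx": -0.05,"ty": 0,"tz": -0.54,"twist": 0},{"tx": -0.09,"ty": 0,"tz": -0.62,"twist": 0}]}}

```text
t: 17.85
eef_pos: [0.5509, 0.2356, 0.2497]
ee_rot: [-3.139, 0.001, -1.455]
force: [0.7, 0.9, 0.1]
width: 0.0683
gripper_force: 0.0
```

Run:
```python
from h import *
s=get_state();print(s['eef_pos'],s['force'])
a=grab_frame('wrist')[80:230,180:330];b=grab_frame('side')[40:170,230:360]
save(np.hstack([cv2.resize(cv2.convertScaleAbs(i,alpha=1.6,beta=10),(400,400),interpolation=cv2.INTER_CUBIC) for i in(a,b)]),'w6')
for n,y in dict(cyan=.033,black=-.0008,yellow=-.031).items():
    c,s=np.cos(.117),np.sin(.117);X=.5572-s*y;Y=.1798+c*y
    print(n,[np.round((proj('wrist',p)-[180,80])*400/150).tolist() for p in cart(X,Y,.117,.005)[12:14]])
```

```text
[0.55086343 0.23560276 0.2496779 ] [0.73938757 0.94355068 0.10351569]
cyan [[275.0, 191.0], [274.0, 234.0]]
black [[276.0, 99.0], [275.0, 143.0]]
yellow [[277.0, 17.0], [276.0, 60.0]]
```

View pics/w6.png

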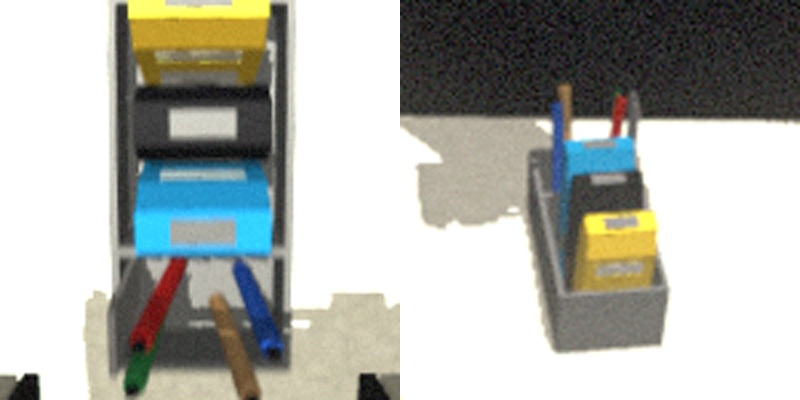

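The last view shows black upright between cyan and yellow. Cyan is now nearly upright, yellow leans about 7° inside its compartment, and the arm is clear. I hand it in.

```bash
python3 -c "
from station import job_done
print(job_done())"
```

```text
the job is handed in; nothing more can be done
None
```

The job is handed in: the black cartridge stands upright on the floor of the grey caddy's compartment between cyan and yellow; cyan is nearly straight after I nudged it back from a 10° lean, yellow now leans about 7° by my estimate, both are still in the compartment, and the last arm move ended at 17.9 s.

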